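Stand the sound-hole template up on the drying rack

TASK

Three freshly sealed guitar-shop templates are drying on the rack, each propped at a slant. Tip up the one with the round hole until it stands on its lower edge and leans back against the rack's fence, then let go. Leave the other two templates lying as they are.

Things in the scene. Friction and masses are not known exactly. Their poses are not given: they have to be found in the camera images.
- round_mid (a point): Loose brown template 150 x 100 x 9 mm, about 0.13 kg, with a round hole 57 mm wide; point at its centre. x along its length to the lower short edge, y across, z out of its upper face. Starts 24 degrees from level in any of 3 bays: lower edge on the board 2 mm short of the fence; raised edge, towards the robot, 73 mm above the bench. Pushed there, it pivots.
- rack: Fixed pale wood rack; origin under the middle of its base board (210 x 520 x 12 mm). x points to the fence, y along it, z up. Open-frame fence: its face meets the board's top at x = 70 mm, leans 8 degrees away from the robot and is 93 mm tall. A 14 mm dowel along y (x = -30, z = 46 mm) props the templates, which lie in bays at y = -140, 0, 140 mm, 40 mm apart. A tin and a sanding block stand on its ends.
- oblong_mid (a point): Template of the same size and slant, but with an oblong cut-out 35 x 71 mm in its middle: to be left alone. Point at its centre, axes as for the round-holed one.
- plain_mid (a point): Template of the same size and slant, but plain, with no hole: to be left alone. Point at its centre, axes as for the round-holed one.
There are look-alikes about, which are no part of the job. What is shaped like the part that bears round_mid but green or red is not meant.

How it is judged (in metres and radians):
At the end, for the whole second after the job is handed in: The round-holed template stands on the edge that was lower, on the rack's board, leaning on the fence: within 20 degrees of upright, 14 degrees of square to the fence, its middle at rack x 50 to 100, z 72 to 102, |y| under 240 mm, at rest. The other two lie within 20 mm of their places (angle between round_mid's own x axis and vertical above 2.79 rad and angle between the y axis of round_mid and the y axis of rack, either way round below 0.25 rad and x of round_mid in the frame of rack between 0.05 and 0.1 m and z of round_mid in the frame of rack between 0.072 and 0.102 m and y of round_mid in the frame of rack between -0.24 and 0.24 m and linear speed of round below 0.02 m/s and distance of each of oblong_mid, plain_mid from where it was at the start of the episode below 0.02 m); the robot touches nothing.
It fails at once if another template is shifted by more than 20 mm (distance of any of oblong_mid, plain_mid from where it was at the start of the episode above 0.02 m).
It also fails if it takes over 32 s, if anything falls off the work surface, if the arm or the gripper's body presses on something with over 40 N, if the wrist force passes 120 N, or if a joint passes its speed limit or range.

ROBOT

A 7-joint arm with a two-finger parallel gripper is mounted at the origin on the work surface. World frame = base frame: x ahead of the robot, y to its left, z up, the work surface at z = 0. Lengths are in m, angles in degrees, forces in N, time in s.
With the tool pointing down it reaches from about 0.4 to 0.875 m from the base axis. Payload 6.5 kg.
Tool frame: the origin (TCP) lies midway between the tips of the shut fingers; the grasp point (between the pads) lies 19 mm behind it; y points along the fingers, z is the direction in which the jaws open and shut, and the axes are right-handed (so a half turn about y gives the same grasp; the last joint's range is limited). The gripper opens to 85 mm and grips with 20 to 120 N. Pads are 22 mm wide; open, the fingers measure 114 mm over their backs; the gripper's body (76 mm by 85 mm) begins 54 mm behind the grasp point. The pads swing forward as they close: fully open they stand 13 mm farther back than shut.
Start: joints at [-69.569, 30.733, -0.252, 88.115, 0.149, 61.152, -4.079], TCP at [0.267, 0.593, 0.231] pointing down, gripper open.
Joint ranges: [-154.64, 154.64], [-21.42, 123.67], [-72.66, 72.17], [13.99, 137.28], [-74.86, 254.86], [10.95, 109.41], [-158.01, 158.01]. Speed limits (degrees/s): [136.94, 136.94, 180, 180, 180, 180, 180].

INTERFACE

Orientations are given as [roll, pitch, yaw] about the fixed x, y, z axes, in that order (R = Rz(yaw) Ry(pitch) Rx(roll)).
In Python, from plant import manip gives the robot as it stands. The module is installed in compiled form; this text tells all that it offers.
- The arm moves only by the tool jog_arm, never from a script. Its arguments are lists of equal length, an entry for each row: "travel": the shift along the tool's x, y, z in m, a list of three; "spin": the turn about the tool's y in rad; "fingers": the closure in counts, from 0 (fully open) to 255 (shut). In form: {"travel": [[tx, ty, tz], ...], "spin": [spin, ...], "fingers": [fingers, ...]}. A call has 1 to 12 rows; each row is the pose to reach, as a shift and turn from the pose commanded when the call began, along the tool's axes at that moment; what a row does not reach only later rows make up. A row lasts 1/10 s, in which the tool goes at most 50 mm and 8.59 degrees, less where a joint would pass 70% of its speed; a pose out of reach is approached as far as the arm can. A call with a gripper value outside its range is refused whole. The fingers move at their own pace and stop on an object; "squeeze" is the grip in N (left out, the last holds). Time passes only in rows, so rows that repeat a pose let the fingers close. It gives the time, the measured TCP pose, the force and the opening at its end, in the units of the state.
- manip.state(): the state, without advancing time (a new reading comes with each control period).
- manip.capture(name): name is "scene" or "top"; returns a dict with "image" (400x640x3 uint8, red, green, blue), "range_z" (400x640 float32, m along the optical axis (not along the pixel's ray), 0 where there is no reading), "fx", "fy", "cx", "cy" (pixels), "cam_to_world" (4x4, takes a point from camera to world coordinates). Camera axes: x right, y up, looking along -z (the intrinsics and any distortion apply to the point x, -y, -z); pixel columns grow to the right and rows downward; lengths in m; the calibration is good to about 2 mm. A picture is of the moment at which its call begins.
- manip.job_done(): hands the job in, once; it reports no verdict.
The state is a dict: "t": time; "joint_pos": joint angles; "qd": joint speeds; "tau": joint torques, N m; "tool_pos": TCP position; "eef_rot": TCP orientation; "force": force on the tool from outside, world axes, zero at the start; "moment": the same for the moment, N m; "gripper_width": finger opening in m.
Only numpy, scipy, OpenCV 4.12 (cv2) and the standard library are available. Lean on these libraries where they do the work, as an engineer would, in place of code of your own. Each camera call takes 0.05 s, during which the arm holds its last target.

## Working session

There is one attempt and no reset: what is moved stays moved. The work goes in short steps, Python scripts to look and compute and a tool call to move; the robot and the scene stay as the last step left them, time stands still between calls to the robot, and variables do not carry over. Pictures are saved under pics/ and viewed, and the job is handed in when it is done.

Besides the shell and the picture viewer there is one more tool, called after "Call:" as name(argument=value, ...), one argument or row to a line, values as JSON. jog_arm: Moves the arm, as the interface text tells. Its arguments: {"type":"object","properties":{"travel":{"type":"array","items":{"type":"array","items":{"type":"number"}}},"spin":{"type":"array","items":{"type":"number"}},"fingers":{"type":"array","items":{"type":"number"}},"squeeze":{"type":"number"}},"required":["travel","spin","fingers"]}

```bash
mkdir -p pics
cat > h.py <<'E'
import numpy as np, cv2
from plant import manip
def grab(n,tag):
    c=manip.capture(n); np.savez(f'{tag}.npz',**{k:np.asarray(v) for k,v in c.items()})
    cv2.imwrite(f'pics/{tag}.png',cv2.cvtColor(c['image'],cv2.COLOR_RGB2BGR)); return c
def cloud(c):
    z=c['range_z'];v,u=np.mgrid[:400,:640]
    P=np.stack([(u-c['cx'])/c['fx']*z,-(v-c['cy'])/c['fy']*z,-z,np.ones_like(z)],-1)
    W=(P@np.asarray(c['cam_to_world']).T)[...,:3]; W[z==0]=np.nan; return W
E
python3 - <<'E'
from h import *
a=grab('scene','s0');b=grab('top','t0')
print(manip.state()); print({k:a[k] for k in a if k not in('image','range_z')}); print(b['cam_to_world'])
E
```

```text
{'t': 0.1, 'joint_pos': array([-69.56879765,  30.77137396,  -0.25341342,  88.16548917,
         0.1480297 ,  61.14901974,  -4.07828172]), 'qd': array([-0.03917625, -0.14046184, -0.00996702, -0.12214387,  0.01787206,
       -0.09668422,  0.01241086]), 'tau': array([ 2.73831800e-03, -5.84559953e+01,  1.05207928e+00, -2.59773284e+01,
        1.27029218e-02,  4.65525052e-03,  1.53076826e-05]), 'tool_pos': array([0.26648973, 0.59225419, 0.2305179 ]), 'eef_rot': array([-9.00853459e+01, -5.98451863e-03, -2.42201195e+01]), 'force': array([-1.05622153, -0.33644547, -0.44215115]), 'moment': array([-0.04629125, -0.0109577 ,  0.01224726]), 'gripper_width': 0.08557807108464206}
{'fx': 389.1683943277036, 'fy': 389.1683943277036, 'cx': 319.0781348241493, 'cy': 198.1644246643297, 'cam_to_world': array([[ 0.86906803, -0.33850701,  0.36074058,  0.94047963],
       [ 0.49468954,  0.59211883, -0.63614271, -0.74750429],
       [ 0.00173748,  0.73130588,  0.68204742,  0.77902713],
       [ 0.        ,  0.        ,  0.        ,  1.        ]])}
[[ 9.21593955e-04  9.93897838e-01 -1.10300675e-01  4.25200367e-01]
 [-9.99991408e-01  1.36176847e-03  3.91541304e-03 -8.56797651e-02]
 [ 4.04172453e-03  1.10296119e-01  9.93890553e-01  1.20931998e+00]
 [ 0.00000000e+00  0.00000000e+00  0.00000000e+00  1.00000000e+00]]
```

View pics/s0.png

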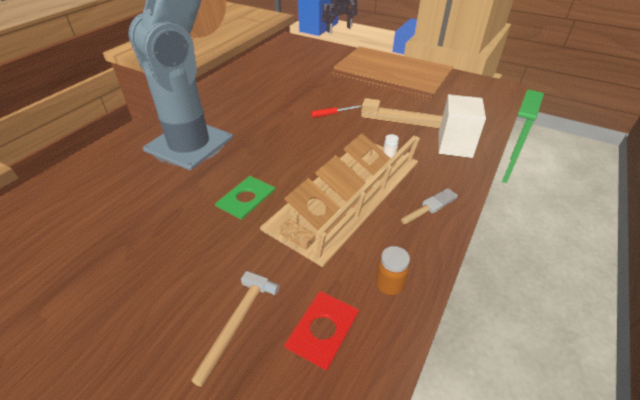

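View pics/t0.png

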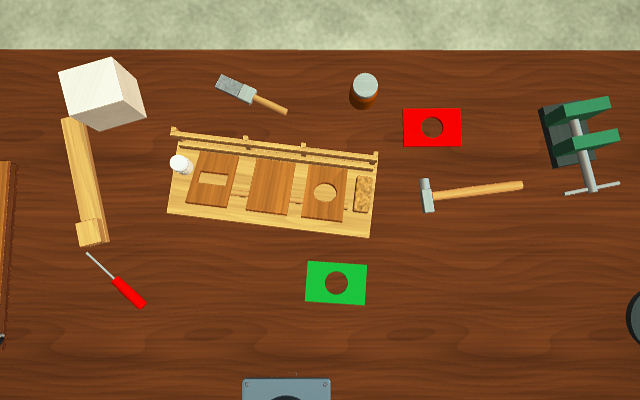

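The round-holed template is the brown one in the right-hand bay of the top view, centred near (325,192). The oblong one is at (213,179) and the plain one at (271,186). The fence is on the far side, with the sanding block at (365,194) next to the round one. The green and red cards are decoys.

Run:
```python
from h import *
c=dict(np.load('t0.npz'));W=cloud(c)
def p(u,v):
    return np.round(np.nanmedian(W[v-1:v+2,u-1:u+2].reshape(-1,3),0),4)
for n,uv in dict(roundlowL=(312,168),roundlowR=(345,172),upL=(304,216),upR=(338,220),hole=(325,192),plain=(271,186),upplain=(260,208),board1=(180,212),board2=(360,232),block=(365,190),tin=(179,162),fL=(180,130),fR=(370,153),bench=(250,300)).items(): print(n,p(*uv))
im=cv2.cvtColor(c['image'],cv2.COLOR_RGB2BGR)[110:250,150:390]
cv2.imwrite('pics/tz.png',cv2.resize(im,None,fx=3.3,fy=3.3,interpolation=cv2.INTER_CUBIC))
# plane fit of round template
import cv2
for nm,poly in dict(round=[(312,170),(346,174),(338,217),(305,213)],plain=[(256,165),(292,168),(284,210),(250,205)],obl=[(204,155),(236,158),(225,203),(190,198)]).items():
    m=np.zeros((400,640),np.uint8);cv2.fillPoly(m,[np.array(poly)],1)
    P=W[m>0];P=P[~np.isnan(P[:,0])];P=P[P[:,2]>.022]
    for k in range(4):
        ctr=np.median(P,0);A=np.c_[P[:,:2],np.ones(len(P))];s=np.linalg.lstsq(A,P[:,2],rcond=None)[0]
        r=A@s-P[:,2];P=P[abs(r)<max(.004,1.5*r.std())]
    n=np.array([-s[0],-s[1],1]);n/=np.linalg.norm(n)
    print(nm,len(P),'tilt',np.degrees(np.arccos(n[2])),'dir',np.degrees(np.arctan2(n[1],n[0])),P.mean(0),P.min(0),P.max(0),r.std())
```

```text
roundlowL [ 0.6275 -0.0636  0.0248]
roundlowR [ 0.6171 -0.1475  0.026 ]
upL [ 0.5013 -0.0459  0.0806]
upR [ 0.492  -0.1274  0.0791]
hole [ 0.5675 -0.0968  0.012 ]
plain [0.5779 0.037  0.053 ]
upplain [0.5207 0.0601 0.0784]
board1 [0.5159 0.2716 0.0108]
board2 [ 0.4658 -0.1855  0.0097]
block [ 0.5694 -0.1964  0.0408]
tin [0.6317 0.2567 0.0827]
fL [ 0.7317  0.2816 -0.    ]
fR [ 6.715e-01 -2.142e-01 -2.000e-04]
bench [0.2953 0.0913 0.0013]
round 1129 tilt 23.985464404605306 dir -6.319488701442037 [ 0.55861775 -0.09798862  0.05264202] [ 0.4991727  -0.14984894  0.02212543] [ 0.62264643 -0.04798501  0.08114813] 0.0017986116054820053
plain 1425 tilt 23.899224376051002 dir -6.861803536885596 [0.57581643 0.03784826 0.05230883] [ 0.51590415 -0.0132099   0.02401115] [0.63487873 0.08518907 0.07982852] 0.0017827001022434393
obl 1191 tilt 23.990679126749633 dir -5.852313165444858 [0.59506171 0.17837173 0.05109379] [0.53261042 0.12923586 0.02208232] [0.66092293 0.22997016 0.0795731 ] 0.0018015854947232403
```

View pics/tz.png

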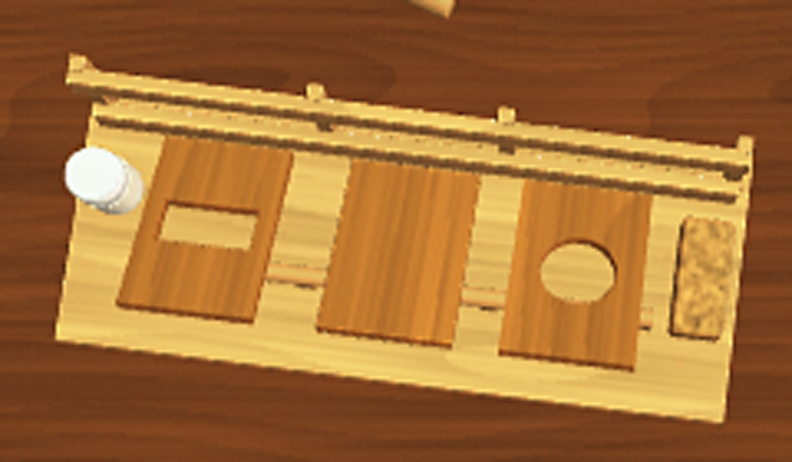

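Run:
```python
from h import *
c=dict(np.load('t0.npz'));W=cloud(c)
# subpixel-ish: project model rack into image, optimise x,y,yaw by edges? first simple: front board edge
z=W[...,2]; xs=[];
for u in range(180,366,4):
    col=z[195:260,u]; ok=np.where(col>0.006)[0]
    v=195+ok.max(); 
    p0=W[v,u]; p1=W[v+1,u]; xs.append((p0[0]+p1[0])/2); xs[-1]=(xs[-1],p0[1])
xs=np.array(xs); 
for k in range(3):
    f=np.polyfit(xs[:,1],xs[:,0],1); r=np.polyval(f,xs[:,1])-xs[:,0]; xs=xs[abs(r)<2*r.std()+1e-4]
yaw=-np.arctan(f[0]); print('yaw rack',np.degrees(yaw),'edge x at y=0',f[1],r.std())
ex=np.array([np.cos(yaw),np.sin(yaw)]);ey=np.array([-np.sin(yaw),np.cos(yaw)])
# template pts in approximate rack axes
for nm,poly in dict(round=[(312,160),(352,164),(342,226),(295,220)],plain=[(253,155),(300,160),(288,220),(240,212)],obl=[(198,146),(244,150),(228,212),(180,205)]).items():
    m=np.zeros((400,640),np.uint8);cv2.fillPoly(m,[np.array(poly)],1)
    P=W[m>0];P=P[~np.isnan(P[:,0])]
    P=P[(P[:,2]>.062)&(P[:,2]<.09)]
    a,b=P[:,:2]@ex,P[:,:2]@ey
    print(nm,len(P),'a min',np.percentile(a,[0,1,3]),'b',np.percentile(b,[0,1,99,100]),'zmax',np.percentile(P[:,2],[97,99]))
    # raised edge line
    r=cv2.minAreaRect(np.c_[P[:,0],P[:,1]].astype(np.float32)*1000);print(r)
print('front edge a',(np.array([f[1],0])@ex))
```

```text
Traceback (most recent call last):
TypeError: expected non-empty vector for x
```

Run:
```python
from h import *
c=dict(np.load('t0.npz'));W=cloud(c)
z=W[...,2]; xs=[]
for u in range(180,366,2):
    col=z[195:260,u]; v=195+np.where(col>0.006)[0].max()
    xs.append(W[v,u,:2])
xs=np.array(xs); xs=xs[~np.isnan(xs[:,0])]
for k in range(4):
    f=np.polyfit(xs[:,1],xs[:,0],1); r=np.polyval(f,xs[:,1])-xs[:,0]; xs=xs[abs(r)<=2*r.std()+1e-4]
yaw=-np.arctan(f[0]); print('yaw rack',np.degrees(yaw),'edge x at y=0',f[1],r.std(),len(xs))
ex=np.array([np.cos(yaw),np.sin(yaw)]);ey=np.array([-np.sin(yaw),np.cos(yaw)])
for nm,poly in dict(round=[(312,160),(352,164),(342,226),(295,220)],plain=[(253,155),(300,160),(288,220),(240,212)],obl=[(198,146),(244,150),(228,212),(180,205)]).items():
    m=np.zeros((400,640),np.uint8);cv2.fillPoly(m,[np.array(poly)],1)
    P=W[m>0];P=P[~np.isnan(P[:,0])]
    P=P[(P[:,2]>.062)&(P[:,2]<.09)]
    a,b=P[:,:2]@ex,P[:,:2]@ey
    print(nm,len(P),'a min',np.percentile(a,[0,1,3]),'b',np.percentile(b,[0,1,99,100]),'zmax',np.percentile(P[:,2],[97,99]))
    print(cv2.minAreaRect(np.c_[P[:,0],P[:,1]].astype(np.float32)*1000))
print('front edge a',(np.array([f[1],0])@ex))
```

```text
yaw rack -7.014044950673985 edge x at y=0 0.47788367407248505 0.0007248273512679858 84
round 742 a min [0.50035777 0.50072284 0.50144397] b [-0.07576252 -0.07492935  0.02301916  0.0239578 ] zmax [0.0819443  0.08343193]
((520.6610107421875, -90.18679809570312), (99.77223205566406, 54.84252166748047), 82.67256927490234)
plain 727 a min [0.50046311 0.50100037 0.50162637] b [0.05832972 0.05897539 0.15673092 0.15806261] zmax [0.08071037 0.08239866]
((537.7122802734375, 42.88258361816406), (99.79788208007812, 55.88846969604492), 83.2050552368164)
obl 736 a min [0.50025732 0.50070391 0.50148199] b [0.20439215 0.20502798 0.30339306 0.30497858] zmax [0.08128048 0.08246267]
((553.1390380859375, 188.59324645996094), (100.59991455078125, 51.1945915222168), 83.12898254394531)
front edge a 0.4743073111287374
```

Run:
```python
from h import *
yaw=np.radians(-7.0);ex=np.array([np.cos(yaw),np.sin(yaw)]);ey=np.array([-np.sin(yaw),np.cos(yaw)])
for t in('t0','s0'):
    c=dict(np.load(t+'.npz'));W=cloud(c).reshape(-1,3);W=W[~np.isnan(W[:,0])]
    a,b,z=W[:,:2]@ex,W[:,:2]@ey,W[:,2]
    for lo,hi in((-.065,-.057),(.005,.015),(.075,.085),(.13,.14)):
        m=(b>lo)&(b<hi)&(a>.45)&(a<.72)
        print(t,lo)
        bins=np.arange(.46,.70,.006);i=np.digitize(a[m],bins)
        print(' '.join(f'{bins[k-1]*1e3:.0f}:{np.median(z[m][i==k])*1e3:.0f}' for k in range(1,len(bins)) if (i==k).any()))
    m=(z>.004)&(z<.02)&(a>.45)&(a<.7)&(b>-.3)&(b<.45)
    print('board a',np.percentile(a[m],[.3,99.7]),'b',np.percentile(b[m],[.3,99.7]))
    m=(z>.095)&(z<.12)&(a>.6)&(a<.8)&(b>-.3)&(b<.45)
    print('fence top',m.sum(),np.percentile(a[m],[5,50,95]),np.percentile(b[m],[0,100]))
```

```text
t0 -0.065
460:-1 466:1 472:10 478:11 484:9 490:11 496:12 502:79 508:78 514:75 520:73 526:69 532:66 538:65 544:62 550:58 556:57 562:53 568:53 574:48 580:45 586:43 592:41 598:38 604:35 610:32 616:31 622:26 628:25 634:23 640:22 646:35 652:92 658:103 664:104 688:-1
t0 0.005
460:-0 466:-1 472:11 478:12 484:11 490:11 496:12 502:76 508:77 514:74 520:73 526:68 532:66 538:65 544:61 550:59 556:56 562:53 568:50 574:49 580:45 586:42 592:40 598:36 604:36 610:31 616:29 622:26 628:24 634:23 640:18 646:37 652:84 658:103 664:99 688:-1
t0 0.075
460:-2 466:-2 472:9 478:11 484:14 490:12 496:11 502:78 508:77 514:75 520:72 526:68 532:65 538:63 544:62 550:60 556:56 562:53 568:51 574:47 580:46 586:42 592:39 598:38 604:35 610:32 616:29 622:25 628:24 634:20 640:19 646:35 652:89 658:102 664:11 688:-0
t0 0.13
460:-1 466:-2 472:9 478:12 484:12 490:11 496:12 502:79 508:77 514:73 520:73 526:70 532:68 538:64 544:60 550:59 556:55 562:53 568:51 574:45 580:46 586:43 592:40 598:37 604:33 610:33 616:28 622:26 628:23 634:22 640:21 646:36 652:90 658:102 664:98 688:0
board a [0.45997824 0.69096376] b [-0.2846673   0.399625
[... 406 characters left out ...]
562:52 568:14 574:48 580:44 586:43 592:40 598:37 604:34 610:32 634:22 646:36 652:33 658:68 664:89 670:10 676:11 682:4 688:-1
s0 0.075
472:10 478:11 484:11 490:11 496:11 502:12 508:77 514:74 520:71 526:69 532:66 538:62 544:35 550:58 556:55 562:52 568:49 574:47 580:46 586:42 592:39 598:36 604:34 610:32 634:20 652:18 658:32 664:94 670:11 676:11 682:1 688:0
s0 0.13
502:80 508:78 514:74 520:70 526:69 532:66 538:64 544:61 550:59 556:58 562:53 568:52 574:47 580:46 586:43 592:40 598:38 604:34 610:31 616:31 634:21 646:35 652:35 658:32 664:87 670:12 676:11 682:2 688:-2
board a [0.47535422 0.68487016] b [-0.29332664  0.36375844]
fence top 764 [0.65765183 0.66456354 0.67447772] [-0.14398993  0.35803784]
```

Call:
jog_arm(
  travel=[
    [0.04,0.005,-0.045],
    [0.08,0.01,-0.09],
    [0.12,0.015,-0.135],
    [0.15,0.02,-0.18],
    [0.18,0.025,-0.22],
    [0.21,0.03,-0.26],
    [0.25,0.03,-0.3],
    [0.28,0.03,-0.34],
    [0.31,0.03,-0.37],
    [0.34,0.03,-0.41],
    [0.37,0.03,-0.44],
    [0.4,0.03,-0.48],
  ],
  spin=[-0.03,-0.06,-0.09,-0.12,-0.15,-0.18,-0.21,-0.24,-0.27,-0.3,-0.3,-0.3],
  fingers=[105,105,105,105,105,105,105,105,105,105,105,105],
)

```text
t: 1.3
tool_pos: [0.4282, 0.0146, 0.2014]
eef_rot: [-90.0, -0.0, -7.0]
force: [1.3, 1.1, -0.9]
gripper_width: 0.0499
```

Call:
jog_arm(
  travel=[
    [0.015,0.02,-0.035],
    [0.031,0.03,-0.07],
    [0.031,0.07,-0.07],
    [0.031,0.11,-0.07],
    [0.031,0.14,-0.07],
    [0.031,0.15,-0.07],
    [0.031,0.15,-0.07],
    [0.031,0.15,-0.07],
  ],
  spin=[0,0,0,0,0,0,0,0],
  fingers=[105,105,105,105,105,105,105,105],
)

```text
t: 2.1
tool_pos: [0.4509, -0.0568, 0.0523]
eef_rot: [-90.0, -0.1, -7.0]
force: [0.2, -0.8, 1.0]
gripper_width: 0.0505
```

Run:
```python
from h import *
a=grab('scene','s1');b=grab('top','t1')
cv2.imwrite('pics/s1z.png',cv2.resize(cv2.cvtColor(a['image'],cv2.COLOR_RGB2BGR)[90:270,210:450],None,fx=3,fy=3,interpolation=cv2.INTER_CUBIC))
s=manip.state();print(s['tool_pos'],s['force'],s['t'])
```

```text
[ 0.45133503 -0.05673316  0.05271922] [-0.00886705 -0.01497247 -0.11297808] 2.2
```

View pics/s1z.png

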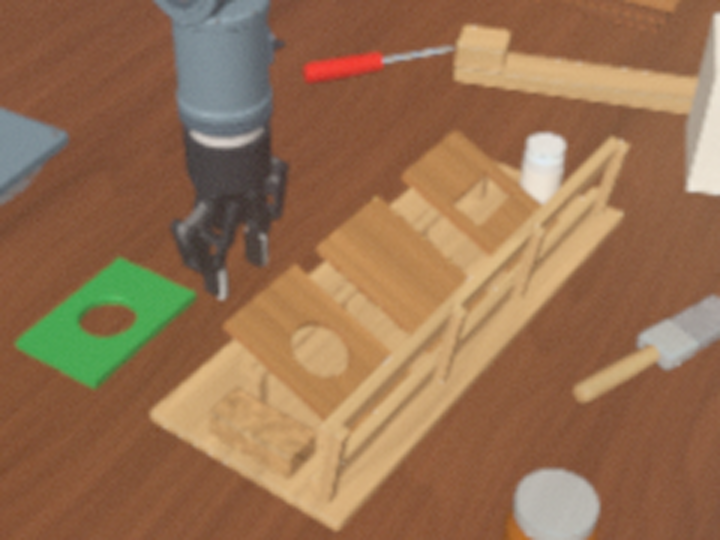

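The picture shows the fingers astride the board's front edge, about 25 mm left of the round template's middle. The template is at (320,350) in the zoom and the fingers at (220,285) and (260,255). I'll shift sideways, then creep up to contact.

Call:
jog_arm(
  travel=[
    [0.0,0,-0.015],
    [0.005,0,-0.025],
    [0.01,0,-0.025],
    [0.02,0,-0.025],
    [0.025,0,-0.025],
    [0.025,0,-0.025],
    [0.025,0,-0.025],
  ],
  spin=[0,0,0,0,0,0,0],
  fingers=[105,105,105,105,105,105,105],
)

```text
t: 2.9
tool_pos: [0.4718, -0.0842, 0.0512]
eef_rot: [-90.0, 0.0, -7.0]
force: [-0.9, -0.5, -0.3]
gripper_width: 0.0504
```

Run:
```python
from h import *
a=grab('scene','s2');b=grab('top','t2')
A=cv2.resize(cv2.cvtColor(a['image'],cv2.COLOR_RGB2BGR)[130:250,230:350],None,fx=3.3,fy=3.3,interpolation=cv2.INTER_CUBIC)
B=cv2.resize(cv2.cvtColor(b['image'],cv2.COLOR_RGB2BGR)[140:260,270:390],None,fx=3.3,fy=3.3,interpolation=cv2.INTER_CUBIC)
cv2.imwrite('pics/c2.png',np.hstack([A,B]))
s=manip.state();p=s['tool_pos'];print(p,s['force'],s['t'],p[0]*.9925-p[1]*.1219,p[0]*.1219+p[1]*.9925)
```

```text
[ 0.47143277 -0.08432141  0.05117393] [ 0.24361102 -0.17139053 -0.18193271] 3.0 0.4781758057321735 -0.02622134435281799
```

View pics/c2.png

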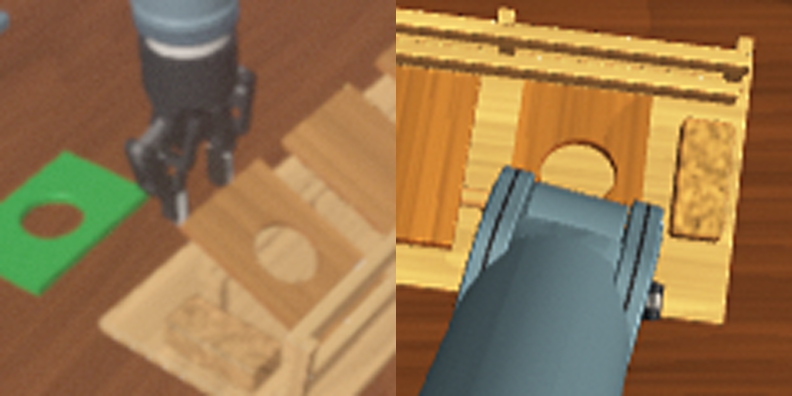

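Call:
jog_arm(
  travel=[
    [0.004,0,0],
    [0.008,0,0],
    [0.01,0,0],
    [0.012,0,0],
    [0.012,0,0],
  ],
  spin=[0,0,0,0,0],
  fingers=[105,105,105,105,105],
)

```text
t: 3.5
tool_pos: [0.484, -0.0861, 0.0513]
eef_rot: [-90.0, -0.0, -7.0]
force: [-0.2, 1.4, 0.5]
gripper_width: 0.05
```

```bash
cat > look.py <<'E'
import sys
from h import *
k=sys.argv[1]
a=grab('scene','s'+k);b=grab('top','t'+k)
A=cv2.resize(cv2.cvtColor(a['image'],cv2.COLOR_RGB2BGR)[110:250,250:390],None,fx=2.8,fy=2.8,interpolation=cv2.INTER_CUBIC)
B=cv2.resize(cv2.cvtColor(b['image'],cv2.COLOR_RGB2BGR)[120:260,250:390],None,fx=2.8,fy=2.8,interpolation=cv2.INTER_CUBIC)
cv2.imwrite(f'pics/c{k}.png',np.hstack([A,B]))
s=manip.state();p=s['tool_pos'];print(p,s['force'],s['t'],'a',p[0]*.9925-p[1]*.1219,'b',p[0]*.1219+p[1]*.9925)
E
python3 look.py 3
```

```text
[ 0.48373339 -0.08611361  0.05129362] [ 0.21202659 -0.39491805 -0.34586093] 3.6 a 0.49060263586690184 b -0.026500654724113185
```

View pics/c3.png

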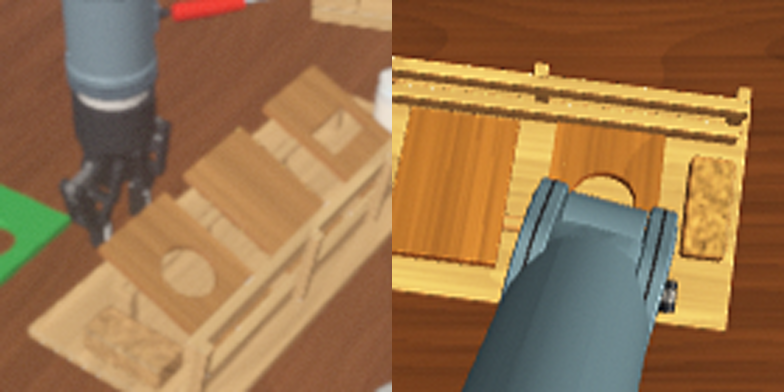

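No contact yet, and the template hasn't moved. I'll creep on.

Call:
jog_arm(
  travel=[
    [0.002,0,0],
    [0.004,0,0],
    [0.006,0,0],
    [0.006,0,0],
  ],
  spin=[0,0,0,0],
  fingers=[105,105,105,105],
)

```text
t: 4.0
tool_pos: [0.4856, -0.0863, 0.0506]
eef_rot: [-90.0, 0.5, -7.0]
force: [-9.5, 1.3, 7.1]
gripper_width: 0.0504
```

```bash
python3 look.py 4
```

```text
[ 0.48566809 -0.08634109  0.05058581] [-10.17741956   0.52393056   6.33455077] 4.1 a 0.49255056031254135 b -0.02649058644481308
```

View pics/c4.png

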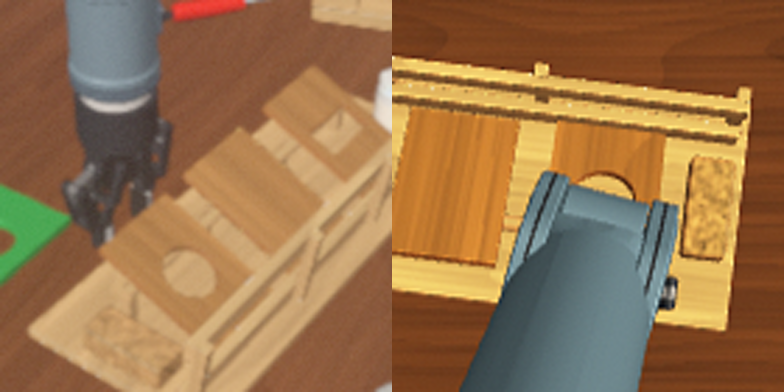

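Contact has been made: about 10 N, with the lower edge against the fence. A flat push jams because of friction, so I'll follow the edge's arc (150 mm radius about the lower edge).

Call:
jog_arm(
  travel=[
    [0.001,-0.005,0],
    [0.003,-0.009,0],
    [0.007,-0.014,0],
    [0.01,-0.02,0],
    [0.014,-0.025,0],
    [0.018,-0.03,0],
    [0.022,-0.035,0],
    [0.022,-0.035,0],
  ],
  spin=[0,0,0,0,0,0,0,0],
  fingers=[105,105,105,105,105,105,105,105],
)

```text
t: 4.9
tool_pos: [0.504, -0.0887, 0.0853]
eef_rot: [-90.0, 0.9, -7.1]
force: [-18.5, 2.1, 13.4]
gripper_width: 0.0499
```

```bash
python3 look.py 5
```

```text
[ 0.50370495 -0.08864527  0.08492532] [-18.37033      3.38555154  12.51203844] 5.0 a 0.5107330165338769 b -0.026578793812535965
```

View pics/c5.png

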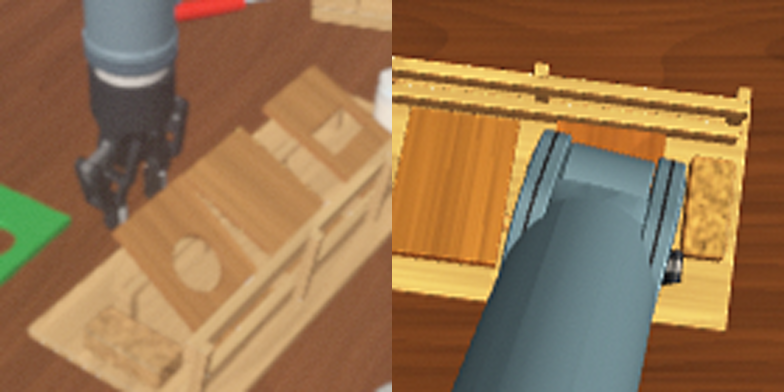

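It's pivoting, now at about 37°. The press along the template is 22 N, more than needed, so I'll back off a few mm in x while following the arc to 60°.

Call:
jog_arm(
  travel=[
    [0.001,-0.005,0],
    [0.005,-0.01,0],
    [0.01,-0.014,0],
    [0.015,-0.018,0],
    [0.02,-0.022,0],
    [0.025,-0.026,0],
    [0.031,-0.03,0],
    [0.036,-0.033,0],
    [0.036,-0.033,0],
  ],
  spin=[0,0,0,0,0,0,0,0,0],
  fingers=[105,105,105,105,105,105,105,105,105],
)

```text
t: 5.9
tool_pos: [0.5486, -0.0941, 0.1198]
eef_rot: [-90.0, -0.1, -7.0]
force: [-1.0, -0.5, 0.4]
gripper_width: 0.0504
```

```bash
python3 look.py 6
```

```text
[ 0.54724544 -0.09391256  0.11923296] [-0.45090131 -0.34871319  0.01057866] 6.0 a 0.5545890416002176 b -0.026498994976738688
```

View pics/c6.png

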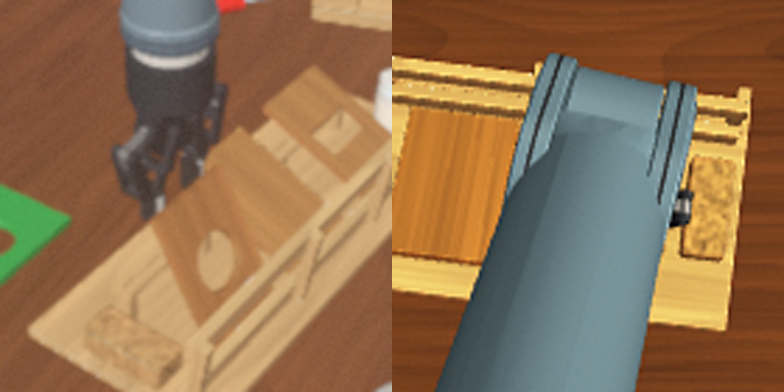

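At about 60° with almost no force on the fingers, so I'll follow the arc on to about 88°.

Call:
jog_arm(
  travel=[
    [0.006,-0.003,0],
    [0.012,-0.006,0],
    [0.018,-0.009,0],
    [0.024,-0.011,0],
    [0.03,-0.013,0],
    [0.036,-0.015,0],
    [0.042,-0.016,0],
    [0.048,-0.017,0],
    [0.054,-0.018,0],
    [0.06,-0.019,0],
    [0.065,-0.019,0],
    [0.065,-0.019,0],
  ],
  spin=[0,0,0,0,0,0,0,0,0,0,0,0],
  fingers=[105,105,105,105,105,105,105,105,105,105,105,105],
)

```text
t: 7.2
tool_pos: [0.6125, -0.1019, 0.1383]
eef_rot: [-90.0, -0.0, -7.0]
force: [-0.3, 0.5, 0.1]
gripper_width: 0.0502
```

```bash
python3 look.py 7
```

```text
[ 0.61165288 -0.10185075  0.13817823] [-0.62468829  0.03879599  0.07936452] 7.3 a 0.6194810904130741 b -0.026526381057246695
```

View pics/c7.png

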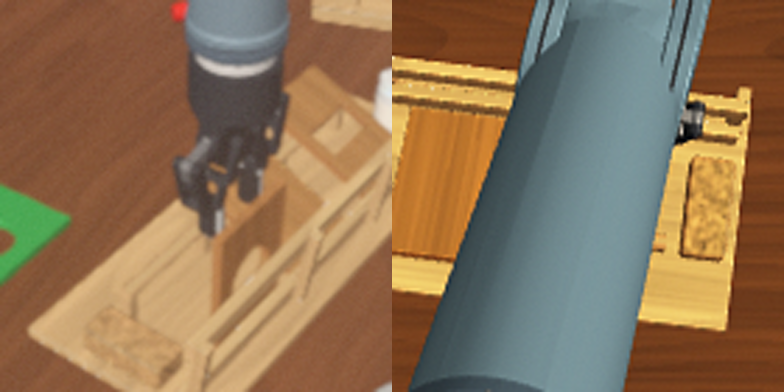

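It's near upright with the tips behind it. I'll push gently onto the fence.

Call:
jog_arm(
  travel=[
    [0.003,0,0],
    [0.006,0,0],
    [0.009,0,0],
    [0.012,0,0],
    [0.015,0,0],
    [0.017,0,0],
    [0.019,0,0],
    [0.021,0,0],
    [0.021,0,0],
  ],
  spin=[0,0,0,0,0,0,0,0,0],
  fingers=[105,105,105,105,105,105,105,105,105],
)

```text
t: 8.2
tool_pos: [0.6329, -0.1044, 0.1383]
eef_rot: [-90.0, -0.0, -7.0]
force: [0.2, 0.4, 0.5]
gripper_width: 0.0504
```

```bash
python3 look.py 8
```

```text
[ 0.63258308 -0.10445419  0.13827552] [ 0.52863003 -0.24960456  0.48453412] 8.3 a 0.6405716729593908 b -0.02655890980701056
```

View pics/c8.png

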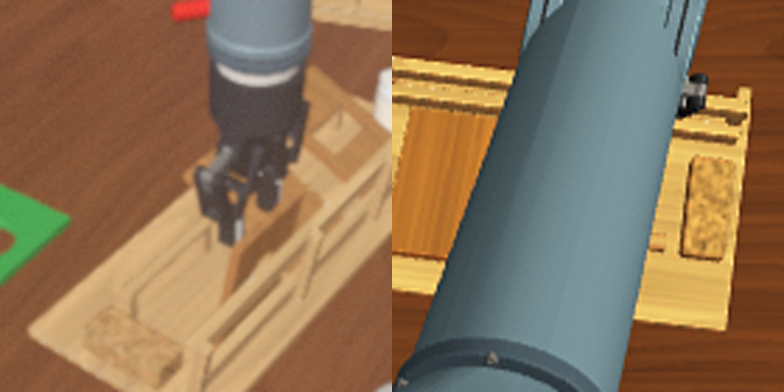

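Call:
jog_arm(
  travel=[
    [-0.004,0,0],
    [-0.012,0,0],
    [-0.025,0,0],
    [-0.045,0,0],
    [-0.07,0,0],
    [-0.1,-0.02,0],
    [-0.13,-0.05,0.03],
    [-0.15,-0.08,0.07],
    [-0.17,-0.1,0.11],
    [-0.17,-0.1,0.15],
    [-0.17,-0.1,0.19],
    [-0.17,-0.1,0.19],
  ],
  spin=[0,0,0,0,0,0,0,0,0,0,0,0],
  fingers=[105,105,105,105,105,105,105,105,105,105,105,105],
)

```text
t: 9.5
tool_pos: [0.4865, 0.1113, 0.2387]
eef_rot: [-89.8, -0.0, -6.5]
force: [-0.0, -0.8, 0.4]
gripper_width: 0.05
```

```bash
python3 look.py 9
python3 - <<'E'
from h import *
yaw=np.radians(-7.0);ex=np.array([np.cos(yaw),np.sin(yaw)]);ey=np.array([-np.sin(yaw),np.cos(yaw)])
for t in('t9','s9'):
    c=dict(np.load(t+'.npz'));W=cloud(c).reshape(-1,3);W=W[~np.isnan(W[:,0])]
    a,b,z=W[:,:2]@ex-.579,W[:,:2]@ey,W[:,2]
    m=(b>-.085)&(b<.03)&(a>.03)&(a<.12)&(z>.11)&(z<.2)
    print(t,m.sum(),[np.round(np.percentile(q[m],[1,50,99]),3) for q in(a,b,z)])
    f=np.polyfit(b[m],a[m],1);print('yaw',np.degrees(np.arctan(f[0])))
    for lo,hi in((.112,.125),(.125,.14),(.14,.155)):
        k=m&(z>lo)&(z<hi);print(lo,k.sum(),np.median(a[k]) if k.any() else '')
    for n,l,h in(('plain',.055,.16),('obl',.2,.306)):
        k=(b>l)&(b<h)&(a>-.1)&(a<.065)&(z>.025)&(z<.1);print(n,np.median(a[k]),np.median(b[k]),np.percentile(b[k],[1,99]),np.median(z[k]))
E
```

```text
[0.48641491 0.10531335 0.23817438] [ 0.17147148 -1.28416313 -0.45312521] 9.6 a 0.46992910333221977 b 0.16381747277769693
t9 484 [array([0.069, 0.074, 0.085]), array([-0.075, -0.026,  0.023]), array([0.111, 0.15 , 0.164])]
yaw -0.003631450490905838
0.112 76 0.06999036958354898
0.125 89 0.07201831313180274
0.14 102 0.07413584152356428
plain -0.01831793238276036 0.10752368284953162 [0.05840175 0.15697267] 0.054570527088674825
obl 0.019744053317659827 0.2328632844523743 [0.20352382 0.30140634] 0.037431244978494815
s9 397 [array([0.073, 0.081, 0.086]), array([-0.078, -0.036,  0.021]), array([0.111, 0.145, 0.162])]
yaw 1.3017997053053005
0.112 71 0.07944217151150368
0.125 88 0.08152189655142417
0.14 90 0.08370237114459506
plain -0.029683717356884298 0.10689151057718344 [0.05618826 0.1563699 ] 0.05962096581243653
obl -0.027629902444067878 0.24749829752232416 [0.20104355 0.30305759] 0.05794506956557238
```

View pics/c9.png

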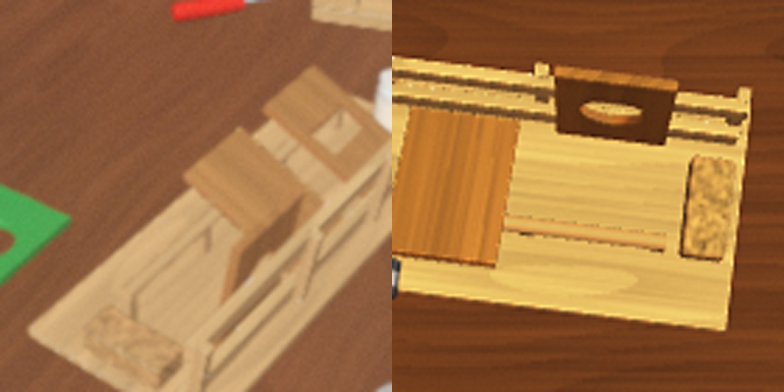

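The template stands on its lower edge against the fence, at about (615,105) in the top crop. Its lean is about 8°, it is square to the fence within about 1°, and its top is at z = 162 mm. The neighbours haven't moved and the arm is clear.

```bash
python3 -c "
from plant import manip
print(manip.job_done()); s=manip.state(); print(s['t'],s['force'],s['tool_pos'])"
```

```text
the job is handed in; nothing more can be done
None
the job is handed in; nothing more can be done
```

I pushed the raised edge of the round-holed template with the half-open fingers, following its arc until it leaned on the fence. Then I backed the arm off and handed the job in at about 9.6 s. The hand-in gave no verdict.

**Template:** In the last pictures it stands on its lower edge, leaning about 8° back and square to the fence within about 1.3°. Its top is at z ≈ 162 mm. Its middle works out at about x ≈ 70 mm and z ≈ 87 mm in the rack frame, inside the limits.

**Other two:** The plain template's position across the rack is unchanged within about 2 mm. The arm partly hid the oblong one from the top camera, but the scene camera shows its edges within about 3 mm of where they were.

**Checks that disagreed:**
- **Camera offset:** The two cameras differ by about 9 mm in rack x for the template's upper part. They saw different faces of the 9 mm template, so I expect that and saw no conflict.
- **Start position:** The raised edge first measured up to 9 mm nearer the robot than the given geometry implies, so I found contact by force.
- **Jam:** A flat push jammed at about 10 N on first contact. The push peaked at about 22 N in the readings while I followed the arc, then fell to about 1 N.

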